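# Tap the clamp's wedge home

## Robot

A 6-joint arm with a two-finger parallel gripper is mounted at the origin on a cart in front of the work surface, level with it; the furniture and walls round the work are solid. World frame = base frame: x ahead of the robot, y to its left, z up, the work surface at z = 0. Lengths are in m, angles in rad, forces in N, time in s.
With the tool pointing down it reaches from about 0.375 to 0.975 m from the base axis. Payload 3.8 kg.
Tool frame: the origin (TCP) lies midway between the tips of the shut fingers; the grasp point (between the pads) lies 19 mm behind it; z points along the fingers, y is the line along which they close (so a half turn about z gives the same grasp; the last joint's range is limited). The gripper opens to 85 mm and grips with 20 to 120 N. Pads are 22 mm wide; open, the fingers measure 114 mm over their backs; the gripper's body (76 mm by 85 mm) begins 54 mm behind the grasp point. The pads swing forward as they close: fully open they stand 13 mm farther back than shut.
Start: joints at [1.27, 0.264, 1.604, -0, 1.274, -0.037], TCP at [0.176, 0.652, 0.21] pointing down, gripper open.
Joint ranges: [-2.63, 2.63], [-0.94, 2.18], [0.31, 2.57], [-1.31, 4.45], [0, 2.66], [-2.55, 2.55]. Speed limits (rad/s): [2.57, 2.57, 3.14, 3.14, 3.14, 3.14].

## Interface

Orientations are given as a rotation vector (axis times angle).
In Python, from workcell import bot gives the robot as it stands.
- The arm moves only by the tool step_arm, never from a script. Its argument "motion" is a list of rows, each a list of 5 numbers: the finger opening in cm, from 0 to 8.54, then the shift along the tool's x, y, z in cm, then the turn about the tool's z in degrees. In form: [[claw, dx, dy, dz, twist], ...]. A call has 1 to 20 rows; each row is the pose to reach, as a shift and turn from the pose commanded when the call began, along the tool's axes at that moment; what a row does not reach only later rows make up. A row lasts 1/10 s, in which the tool goes at most 50 mm and 8.59 degrees, less where a joint would pass 70% of its speed; a pose out of reach is approached as far as the arm can. A call with a gripper value outside its range is refused whole. The fingers move at their own pace and stop on an object; "force" is the grip in N (left out, the last holds). Time passes only in rows, so rows that repeat a pose let the fingers close. It gives the time, the measured TCP pose, the force, the opening and the grip force at its end, in the units of the state.
- bot.read_state(): the state, without advancing time (a new reading comes with each control period).
- bot.read_camera(name): name is "scene" or "top" or "wrist"; returns (picture, depth): 420x560x3 uint8, red, green, blue; 420x560 float32, m along the optical axis (not along the pixel's ray), 0 where there is no reading.
- bot.calibration(name): a dict with "mtx" (3x3 intrinsics, pixels), "origin" and "orientation" of the camera in the world; the wrist camera has in their place "T_tool_cam" (4x4, takes a point from camera to tool coordinates, whose origin is the TCP and whose axes are the flange's). Camera axes: x right, y up, looking along -z (the intrinsics and any distortion apply to the point x, -y, -z); pixel columns grow to the right and rows downward; lengths in m; the calibration is good to about 2 mm. A picture is of the moment at which its call begins: read the wrist's pose just before it. calibration takes no time and is no camera call.
- bot.finish_job(): hands the job in; it is judged then, once.
The state is a dict: "time": time; "q": joint angles; "joint_vel": joint speeds; "joint_torque": joint torques, N m; "tool_pos": TCP position; "tcp_rot": TCP orientation; "wrist_force": force on the tool from outside, world axes, zero at the start; "torque": the same for the moment, N m; "width": opening from 0.0 (shut) to 1.0 (fully open); "grip_force": force on a finger pad.
Only numpy, scipy, OpenCV 4.12 (cv2) and the standard library are available. Lean on these libraries where they do the work, as an engineer would, in place of code of your own. Each camera call takes 0.05 s, during which the arm holds its last target. There are 200 camera calls.

## Task

The grey controller box stands loosely in the wooden wedge clamp. Pick up the orange-faced mallet and tap the yellow wedge into the clamp by its red end, in at least two separate taps with the mallet drawn back between them, until the wedge stops advancing and sits tight; touch the wedge only with the mallet and leave the controller box in its place. Then lay the mallet flat on the table.

Things in the scene. Friction and masses are not known exactly. Their poses are not given: they have to be found in the camera images.
- mallet: Loose mallet, about 0.25 kg, lying flat. Origin under the middle of its head, on the underside. Head: round bar along y, 70 mm long, 30 mm thick, axis 15 mm above the origin, flat orange face at each end. Handle: from the head along -x to x = -151 mm, 22 mm wide (y), 24 mm high, axis 15 mm up; its last 30 mm a dark pommel. Grasp it from above at about x = -50 mm; centre of mass near x = -25 mm.
- wedge (a joint): How far the yellow wedge is driven into the clamp, m: 0 all the way out; the jaw grips the controller box from about 0.035; hard stop at 0.040. Starts between 0 and 0.010. It slides stiffly: about 4 N moves it at first, about 12 N at the stop. It stays where it is left, except that a tight wedge springs back a little and settles near 0.0375.
- wedge_butt (a point): Centre of the wedge's flat red end, the end to tap, 25 mm above the table; moves with the wedge. y points level into the clamp (the driving direction), z up, x across towards the controller box. The end is 32 mm wide, 26 mm high; it sticks out of the clamp 70 mm at joint value 0, about 30 mm when tight, over bare table. The clamp lies on its +x and +y side; behind it (-y) is free space.
- controller: Grey controller box, 72 x 101 x 26 mm, loose in the clamp's seat between jaw and back fence. Origin: centre of its underside, 10 mm above the table. The jaw shifts it a few millimetres as the wedge goes in. The clamp is a wooden fixture, 160 x 150 mm, up to 38 mm high, fixed to the table; its front rail reaches 34 mm beyond the wedge's middle line, away from the box.

How it is judged:
On the way, in this order (a step that is already met when the one before it is completed fails the run):
1. the mallet has struck the wedge (contact force between mallet and wedge above 1.5 N).
2. the mallet has been drawn back clear of the wedge (head's middle more than 50 mm from the red end, that is about 10 mm of air) (distance between mallet and wedge_butt above 0.05 m), for 0.05 s.
3. the mallet has struck the wedge again (contact force between mallet and wedge above 1.5 N).
At the end, for the whole second after the job is handed in: The wedge is driven tight (joint over 0.035 m; it settles near 0.0375), and the mallet lies still and flat on the table (within 10 degrees, its underside less than 20 mm up) (value of joint wedge above 0.035 m and height (world z) of mallet below 0.02 m and angle between mallet's own z axis and vertical below 0.17 rad and linear speed of mallet below 0.02 m/s); the robot touches nothing.
It fails at once if the gripper or arm touches the wedge (over 1 N) (contact force between any of the fingers, the arm and wedge above 1 N).
It fails at once if the controller box is moved more than 20 mm (distance of controller from where it was at the start of the episode above 0.02 m).
It also fails if it takes over 45 s, if anything falls off the work surface, if the arm or the gripper's body presses on something with over 40 N, if the wrist force passes 120 N, or if a joint passes its speed limit or range.

## Working session

There is one attempt and no reset: what is moved stays moved. The work goes in short steps, Python scripts to look and compute and a tool call to move; the robot and the scene stay as the last step left them, time stands still between calls to the robot, and variables do not carry over. Pictures are saved under pics/ and viewed, at most 10 in all, crops included, and the job is handed in when it is done.

Besides the shell and the picture viewer there is one more tool, called after "Request:" in YAML: its name, and indented under it one key for each argument. step_arm: Moves the arm, as the interface text tells. Its arguments: {"type":"object","properties":{"motion":{"type":"array","items":{"type":"array","items":{"type":"number"}}},"force":{"type":"number"}},"required":["motion"]}

```bash
mkdir -p pics
cat > h.py <<'E'
import numpy as np, cv2
from scipy.spatial.transform import Rotation as R
from workcell import bot
def cam(n):
    s=bot.read_state(); p,d=bot.read_camera(n); c=bot.calibration(n)
    K=np.array(c["mtx"])
    if n=="wrist":
        T=np.array(c["T_tool_cam"]); Rt=R.from_rotvec(s["tcp_rot"]).as_matrix()
        o=Rt@T[:3,3]+s["tool_pos"]; M=Rt@T[:3,:3]
    else:
        o=np.array(c["origin"]); M=np.array(c["orientation"],float)
        M=M if M.shape==(3,3) else R.from_rotvec(M).as_matrix()
    return p,d,K,o,M
def ray(uv,K,o,M,z):
    uv=np.atleast_2d(uv).astype(float); k=np.c_[uv,np.ones(len(uv))]@np.linalg.inv(K).T
    w=(k*[1,-1,-1])@M.T
    return o+w*((z-o[2])/w[:,2])[:,None]
def save(n,p): cv2.imwrite(f"pics/{n}.png",cv2.cvtColor(p,cv2.COLOR_RGB2BGR))
E
python3 - <<'E'
from h import *
for n in("top","scene"):
    c=bot.calibration(n); print(c)
    p,d,*_=cam(n); save(n+"0",p)
print(bot.read_state())
E
```

```text
{'mtx': array([[515.21647073,   0.        , 280.99051391],
       [  0.        , 515.21647073, 204.94854318],
       [  0.        ,   0.        ,   1.        ]]), 'origin': array([ 0.38696929, -0.05767124,  1.16791767]), 'orientation': array([ 0.13967879, -0.14443863, -1.55066553])}
{'mtx': array([[389.34274713,   0.        , 277.10716608],
       [  0.        , 389.34274713, 215.74642685],
       [  0.        ,   0.        ,   1.        ]]), 'origin': array([ 0.03251277, -0.44712059,  0.56128384]), 'orientation': array([ 0.84392922, -0.45644498, -0.89610616])}
{'time': 0.1, 'q': array([ 1.27011491e+00,  2.64729567e-01,  1.60526088e+00, -2.21628188e-05,
        1.27368422e+00, -3.69023377e-02]), 'joint_vel': array([-0.00023162, -0.0006917 , -0.00167969,  0.00103186,  0.0010996 ,
        0.0006427 ]), 'joint_torque': array([ 3.16751930e-04, -5.16718984e+01, -3.68577719e+01, -7.99484997e-05,
        6.56762975e-03, -2.74660998e-06]), 'tool_pos': array([0.17579323, 0.65096972, 0.20853903]), 'tcp_rot': array([-0.4130894 , -3.11398215,  0.00322919]), 'wrist_force': array([ 0.24198117,  0.0323709 , -1.12848464]), 'torque': array([ 0.07140181,  0.00069662, -0.01129889]), 'grip_force': 0.0, 'width': 0.995474135786508}
```

View pics/top0.png

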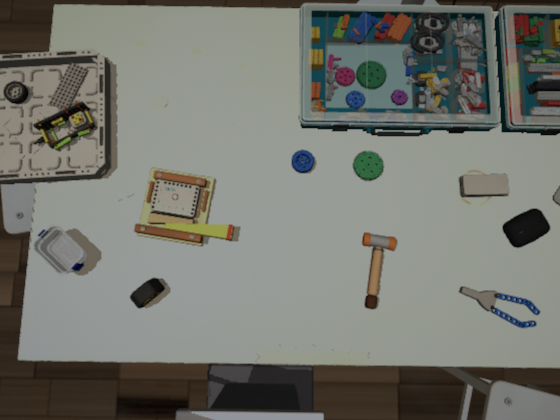

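View pics/scene0.png

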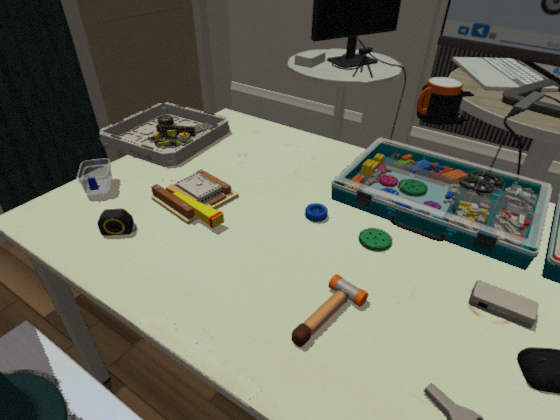

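The top view shows the mallet with its head at (380,241) and handle running down to (372,303), i.e. towards the robot. The wedge's red end is at (235,232), pointing right (−y), with the clamp at (175,207). The scene view agrees.

Run:
```python
from h import *
P=cam("top"); p,d,K,o,M=P
save("c", cv2.resize(p[190:320,120:410],None,fx=2.7,fy=2.7,interpolation=cv2.INTER_CUBIC))
hsv=cv2.cvtColor(p,cv2.COLOR_RGB2HSV)
def comps(lo,hi,box,z,name,mn=12):
    m=cv2.inRange(hsv,np.array(lo),np.array(hi)); k=np.zeros_like(m); x0,x1,y0,y1=box; k[y0:y1,x0:x1]=m[y0:y1,x0:x1]
    n,l,s,c=cv2.connectedComponentsWithStats(k)
    for i in range(1,n):
        if s[i,4]>=mn:
            r=cv2.minAreaRect(np.argwhere(l==i)[:,::-1].astype(np.float32)); b=cv2.boxPoints(r)
            print(name,s[i],c[i].round(1),ray(c[i],K,o,M,z).round(4)[0]); print(ray(b,K,o,M,z)[:,:2].round(4).tolist())
comps((3,150,80),(16,255,255),(355,405,225,255),.022,"orange")
comps((0,60,30),(20,255,255),(355,395,250,312),.027,"handle")
comps((0,150,80),(6,255,255),(215,250,215,250),.035,"red")
comps((22,150,80),(35,255,255),(140,250,210,250),.038,"yellow")
for u,v in((232,232),(237,232),(235,226),(375,270),(380,242)): print((u,v),hsv[v,u],d[v,u])
```

```text
orange [363 233   7  13  75] [366.1 239. ] [ 0.5227 -0.251   0.022 ]
[[0.5361, -0.2442], [0.5363, -0.2577], [0.5093, -0.2573], [0.5091, -0.2439]]
orange [388 237   7  13  64] [391.6 243.1] [ 0.5143 -0.3078  0.022 ]
[[0.5025, -0.2989], [0.5289, -0.3048], [0.5266, -0.3172], [0.5002, -0.3113]]
handle [365 250  18  59 627] [374.  278.6] [ 0.4349 -0.2662  0.027 ]
[[0.3731, -0.2444], [0.5001, -0.2624], [0.4973, -0.2872], [0.3705, -0.2687]]
red [227 225   5  15  43] [228.9 232. ] [0.5319 0.0547 0.035 ]
[[0.5166, 0.0601], [0.5485, 0.0554], [0.5475, 0.0495], [0.5156, 0.0542]]
(232, 232) [ 22 169  92] 1.1565148
(237, 232) [ 20  47 108] 1.1804607
(235, 226) [ 30  14 129] 1.1765275
(375, 270) [ 18 109 147] 1.1364574
(380, 242) [ 17  19 123] 1.1437091
```

View pics/c.png

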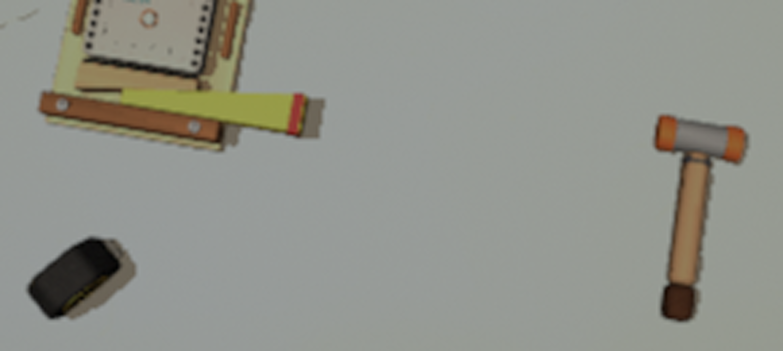

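The crop shows the mallet tilted about 8° and the clamp rail about 10° in the image. The red band is only the top edge of the butt, so I'll stop over the clamp with the wrist camera for a better look on the way to the mallet.

Request:
step_arm:
  motion:
    - [8.5, -43.4, -55.8, -4, -6.5]
    - [8.5, -43.4, -55.8, -4, -6.5]
    - [8.5, -43.4, -55.8, -4, -6.5]
    - [8.5, -43.4, -55.8, -4, -6.5]
    - [8.5, -43.4, -55.8, -4, -6.5]
    - [8.5, -43.4, -55.8, -4, -6.5]
    - [8.5, -43.4, -55.8, -4, -6.5]
    - [8.5, -43.4, -55.8, -4, -6.5]
    - [8.5, -43.4, -55.8, -4, -6.5]
    - [8.5, -43.4, -55.8, -4, -6.5]
    - [8.5, -43.4, -55.8, -4, -6.5]
    - [8.5, -43.4, -55.8, -4, -6.5]
    - [8.5, -43.4, -55.8, -4, -6.5]
    - [8.5, -43.4, -55.8, -4, -6.5]
    - [8.5, -43.4, -55.8, -4, -6.5]
    - [8.5, -43.4, -55.8, -4, -6.5]
    - [8.5, -43.4, -55.8, -4, -6.5]
    - [8.5, -43.4, -55.8, -4, -6.5]

```text
time: 1.95
tool_pos: [0.4488, 0.0013, 0.2494]
tcp_rot: [-0.233, -3.132, -0.001]
wrist_force: [-0.2, -0.3, 0.0]
width: 0.993
grip_force: 0.0
```

Run:
```python
from h import *
p,d,K,o,M=cam("wrist"); save("w1",p); np.savez("w1.npz",p=p,d=d,K=K,o=o,M=M)
print(o,M.round(2).tolist(),bot.read_state()["q"])
```

```text
[0.36611011 0.01369524 0.41402527] [[0.15, -0.93, -0.32], [0.99, 0.14, 0.05], [-0.0, -0.33, 0.94]] [-5.28661053e-02 -1.99577197e-01  2.00846653e+00  4.01451379e-04
  1.33323731e+00 -1.47584369e+00]
```

View pics/w1.png

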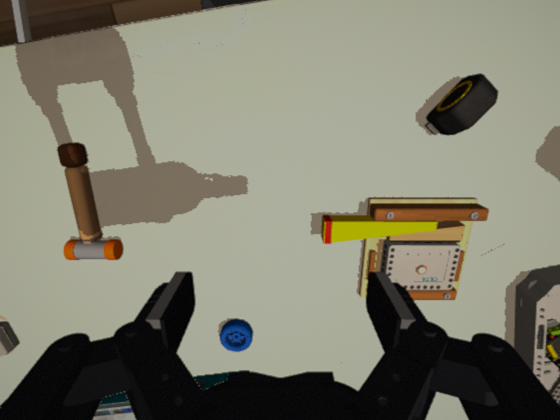

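The wrist view shows the red end at (327,229), the rail from (375,212) to (485,214), and the mallet with its head at (93,249) and pommel at (72,154). I'll measure these.

```bash
cat >> h.py <<'E'
def blobs(p,lo,hi,box,mn=30):
    hsv=cv2.cvtColor(p,cv2.COLOR_RGB2HSV); m=cv2.inRange(hsv,np.array(lo),np.array(hi)); k=np.zeros_like(m); x0,x1,y0,y1=box; k[y0:y1,x0:x1]=m[y0:y1,x0:x1]
    n,l,s,c=cv2.connectedComponentsWithStats(k)
    return [np.argwhere(l==i)[:,::-1].astype(np.float32) for i in range(1,n) if s[i,4]>=mn]
E
python3 - <<'E'
from h import *
f=np.load("w1.npz"); p,d,K,o,M=[f[k] for k in"pdKoM"]
def show(n,bl,z):
    for b in bl:
        q=cv2.boxPoints(cv2.minAreaRect(b)); c=b.mean(0)
        print(n,len(b),c.round(1),ray(c,K,o,M,z)[0,:2].round(4),"box",q.round(0).tolist(),ray(q,K,o,M,z)[:,:2].round(4).tolist())
show("orange",blobs(p,(5,150,80),(16,255,255),(50,140,225,275)),.022)
show("handle",blobs(p,(4,60,30),(20,255,255),(50,115,140,232)),.027)
show("red",blobs(p,(0,150,80),(5,255,255),(310,350,200,250)),.036)
show("yel",blobs(p,(25,170,80),(34,255,255),(310,450,200,250)),.038)
show("rail",blobs(p,(4,110,50),(16,255,255),(360,495,195,225),150),.034)
show("rail2",blobs(p,(4,110,50),(16,255,255),(360,495,280,310),100),.034)
for u,v in((326,230),(334,230),(400,228),(430,213),(92,249),(82,200),(420,270)):
    k=np.linalg.inv(K)@[u,v,1]*d[v,u]; print((u,v),(o+M@(k*[1,-1,-1])).round(4), cv2.cvtColor(p,cv2.COLOR_RGB2HSV)[v,u])
E
```

```text
orange 111 [ 86.7 230.6] [ 0.4895 -0.2768] box [[76.0, 228.0], [85.0, 220.0], [97.0, 235.0], [89.0, 242.0]] [[0.483, -0.2897], [0.474, -0.2741], [0.4975, -0.264], [0.5068, -0.2798]]
orange 183 [ 69.4 249.7] [ 0.514  -0.3115] box [[64.0, 240.0], [77.0, 240.0], [77.0, 259.0], [64.0, 259.0]] [[0.4985, -0.3134], [0.5012, -0.2953], [0.5298, -0.3062], [0.527, -0.3247]]
orange 319 [112.6 249.4] [ 0.5227 -0.2506] box [[104.0, 240.0], [122.0, 240.0], [122.0, 259.0], [104.0, 259.0]] [[0.5068, -0.2578], [0.5106, -0.2328], [0.5394, -0.2423], [0.5355, -0.2678]]
handle 2836 [ 85.7 188.9] [ 0.4312 -0.2535] box [[55.0, 141.0], [103.0, 128.0], [128.0, 224.0], [80.0, 237.0]] [[0.3661, -0.2695], [0.3605, -0.2054], [0.4869, -0.2143], [0.495, -0.2858]]
red 100 [327.8 231.1] [0.5339 0.0529] box [[325.0, 242.0], [326.0, 221.0], [331.0, 221.0], [330.0, 242.0]] [[0.5493, 0.0476], [0.5188, 0.0521], [0.52, 0.0579], [0.5505, 0.0537]]
yel 1615 [377.4 228.6] [0.5392 0.1184] box [[332.0, 221.0], [437.0, 221.0], [437.0, 241.0], [332.0, 241.0]] [[0.5194, 0.0596], [0.54, 0.1964], [0.5693, 0.197], [0.5483, 0.0569]]
rail 1458 [431.1 214.3] [0.5312 0.1905] box [[373.0, 223.0], [373.0, 205.0], [487.0, 207.0], [487.0, 225.0]] [[0.5315, 0.1139], [0.5063, 0.1156], [0.5319, 0.263], [0.5576, 0.2643]]
rail2 428 [430.9 294.2] [0.6561 0.1917] box [[407.0, 299.0], [407.0, 289.0], [456.0, 289.0], [456.0, 299.0]] [[0.6592, 0.1571], [0.6421, 0.1574], [0.6526, 0.2274], [0.6699, 0.228]]
(326, 230) [0.5304 0.0504 0.0395] [  3 232 176]
(334, 230) [0.5321 0.0609 0.0393] [ 30 255 175]
(400, 228) [0.5429 0.1481 0.0378] [ 30 255 174]
(430, 213) [0.5278 0.1877 0.0369] [ 13 190 137]
(92, 249) [ 0.5158 -0.2755  0.0271] [ 14  26 128]
(82, 200) [ 0.4449 -0.2634  0.0273] [ 14 147  99]
(420, 270) [0.6128 0.1756 0.035 ] [ 33  29 174]
```

Request:
step_arm:
  motion:
    - [8.5, -6, -26.8, 10, 0]
    - [8.5, -6, -26.8, 10, 0]
    - [8.5, -6, -26.8, 10, 0]
    - [8.5, -6, -26.8, 10, 0]
    - [8.5, -6, -26.8, 10, 0]
    - [8.5, -6, -26.8, 10, 0]
    - [8.5, -6, -26.8, 10, 0]
    - [8.5, -6, -26.8, 15, 0]
    - [8.5, -6, -26.8, 19, 0]
    - [8.5, -6, -26.8, 22, 0]
    - [8.5, -6, -26.8, 24, 0]
    - [8.5, -6, -26.8, 24.4, 0]
    - [8.5, -6, -26.8, 24.4, 0]

```text
time: 3.3
tool_pos: [0.4688, -0.2725, 0.0057]
tcp_rot: [-0.233, -3.132, -0.001]
wrist_force: [-0.8, -0.2, 0.1]
width: 0.992
grip_force: 0.0
```

Request:
step_arm:
  motion:
    - [0, 0, 0, 0, 0]
    - [0, 0, 0, 0, 0]
    - [0, 0, 0, 0, 0]
    - [0, 0, 0, 0, 0]
    - [0, 0, 0, 0, 0]
    - [0, 0, 0, 0, 0]
    - [0, 0, 0, 0, 0]
    - [0, 0, 0, 0, 0]
  force: 100

```text
time: 4.1
tool_pos: [0.4686, -0.2742, 0.0057]
tcp_rot: [-0.236, -3.133, -0.0]
wrist_force: [0.4, 0.0, 0.1]
width: -0.003
grip_force: 0.0
```

Run:
```python
from h import *
p,d,K,o,M=cam("wrist"); save("w2",p); np.savez("w2.npz",p=p,d=d,K=K,o=o,M=M)
p,d,K,o,M=cam("scene"); save("s2",p[150:420,180:460])
a=cv2.imread("pics/w2.png"); b=cv2.resize(cv2.imread("pics/s2.png"),(436,420)); a=cv2.resize(a,(360,270)); c=np.zeros((420,796,3),np.uint8); c[:270,:360]=a; c[:,360:]=b; cv2.imwrite("pics/m2.png",c)
```

```text
(no output)
```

View pics/m2.png

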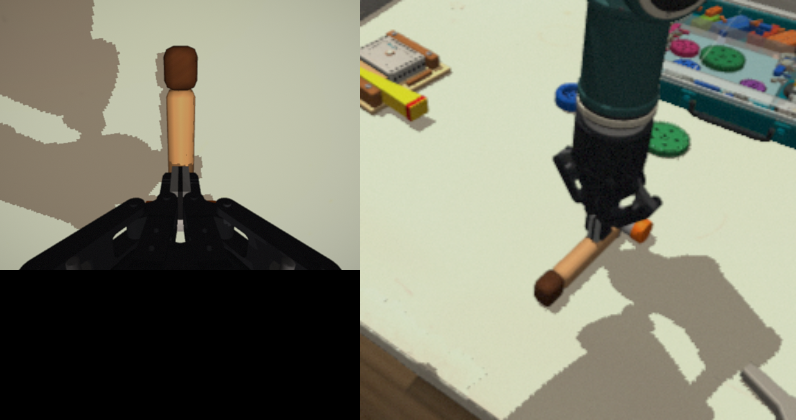

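The wrist view shows the fingers at the handle (about (180,180)), but the reading says they are fully shut with no grip. I'll enlarge it.

Run:
```python
from h import *
p=cv2.imread("pics/w2.png"); cv2.imwrite("pics/w2c.png",cv2.resize(p[230:400,200:360],None,fx=3.5,fy=3.5,interpolation=cv2.INTER_CUBIC))
f=np.load("w2.npz"); d=f["d"]
for r in (255,265,275,285,295): print(r,d[r,255:305:4].round(3))
print(bot.read_state())
```

```text
255 [0.189 0.189 0.163 0.16  0.159 0.158 0.16  0.16  0.159 0.16  0.161 0.161
 0.191]
265 [0.192 0.192 0.165 0.148 0.148 0.147 0.149 0.148 0.148 0.148 0.161 0.163
 0.192]
275 [0.147 0.147 0.148 0.14  0.14  0.141 0.139 0.141 0.14  0.141 0.148 0.147
 0.148]
285 [0.14  0.138 0.138 0.133 0.133 0.132 0.133 0.131 0.132 0.131 0.132 0.14
 0.14 ]
295 [0.132 0.133 0.131 0.125 0.125 0.126 0.126 0.125 0.125 0.124 0.125 0.132
 0.132]
{'time': 4.2, 'q': array([-5.75315061e-01,  2.33036934e-01,  2.05928779e+00, -1.30335909e-05,
        8.49394570e-01, -1.99561770e+00]), 'joint_vel': array([ 0.00136123, -0.0001616 ,  0.00087343,  0.00222347, -0.00044049,
        0.00088978]), 'joint_torque': array([-7.04884616e-03, -4.18972886e+01, -2.88363039e+01, -5.14263593e-04,
        1.44657515e-03,  5.44036197e-05]), 'tool_pos': array([ 0.46860395, -0.27421322,  0.00571554]), 'tcp_rot': array([-2.36149727e-01, -3.13258838e+00, -8.18893465e-05]), 'wrist_force': array([-0.40127783,  0.78593622, -1.19566747]), 'torque': array([ 0.03110608,  0.00812776, -0.03680713]), 'grip_force': 0.0, 'width': 0.000560286240341702}
```

View pics/w2c.png

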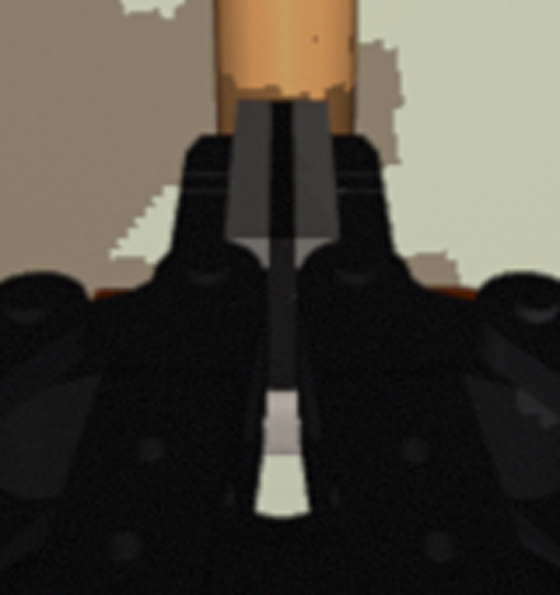

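Run:
```python
from h import *
f=np.load("w2.npz"); d,K,o,M=[f[k] for k in"dKoM"]
def pt(u,v): return (o+M@(np.linalg.inv(K)@[u,v,1]*d[v,u]*[1,-1,-1])).round(4)
for u,v in((280,200),(280,240),(280,253),(272,262),(288,262),(272,275),(288,275),(256,275),(304,275),(281,262),(281,345),(240,330)): print((u,v),pt(u,v))
print(K[0,0])
```

```text
(280, 200) [ 0.4291 -0.2683  0.0283]
(280, 240) [ 0.45   -0.2715  0.0286]
(280, 253) [ 0.4578 -0.2727  0.0274]
(272, 262) [ 0.4578 -0.2767  0.0359]
(288, 262) [ 0.459  -0.2689  0.0359]
(272, 275) [ 0.458  -0.2764  0.0479]
(288, 275) [ 0.459  -0.2692  0.048 ]
(256, 275) [ 0.4608 -0.2848  0.0413]
(304, 275) [ 0.4644 -0.262   0.0411]
(281, 262) [ 0.4589 -0.2723  0.0352]
(281, 345) [ 0.5172 -0.2812  0.0272]
(240, 330) [ 0.4554 -0.286   0.0853]
305.5844670116325
```

Request:
step_arm:
  motion:
    - [0, 0, 0, -0.5, 0]
    - [0, 0, 0, -1, 0]
    - [0, 0, 0, -2, 0]
    - [0, 0, 0, -3, 0]
    - [0, 0, 0, -3, 0]

```text
time: 4.7
tool_pos: [0.4704, -0.2753, 0.0383]
tcp_rot: [0.236, 3.129, -0.003]
wrist_force: [0.3, -0.4, -0.0]
width: 0.002
grip_force: 0.0
```

Run:
```python
from h import *
p,d,K,o,M=cam("wrist"); save("w3",p)
def pt(u,v): return (o+M@(np.linalg.inv(K)@[u,v,1]*d[v,u]*[1,-1,-1])).round(4)
print(pt(280,120),pt(280,200),pt(280,240),pt(281,345))
q,*_=cam("scene"); c=np.zeros((420,796,3),np.uint8); c[:270,:360]=cv2.resize(p,(360,270)); c[:,360:]=cv2.resize(q[150:420,180:460],(436,420)); save("m3",c)
print(bot.read_state())
```

```text
[ 0.3955 -0.264   0.0294] [ 0.4412 -0.271   0.0273] [ 0.4673 -0.275   0.0272] [ 0.5734 -0.2904  0.0012]
{'time': 4.8, 'q': array([-5.75189350e-01,  1.89476265e-01,  2.04249235e+00, -8.31678462e-06,
        9.07918105e-01, -1.99562601e+00]), 'joint_vel': array([-1.77640891e-04,  1.39424833e-02,  1.57751458e-02, -4.14294769e-05,
       -1.92590858e-03,  4.65470250e-04]), 'joint_torque': array([-6.57312667e-04, -4.14378011e+01, -3.07746756e+01, -3.40058818e-05,
       -2.78253341e-02, -8.56762085e-05]), 'tool_pos': array([ 0.46924424, -0.27454565,  0.03666142]), 'tcp_rot': array([ 2.35841757e-01,  3.13122930e+00, -1.29315290e-03]), 'wrist_force': array([-0.53378548, -0.08361532, -0.66661555]), 'torque': array([-0.02860688, -0.01045381, -0.03830317]), 'grip_force': 0.0, 'width': 0.0020778179549204375}
```

View pics/m3.png

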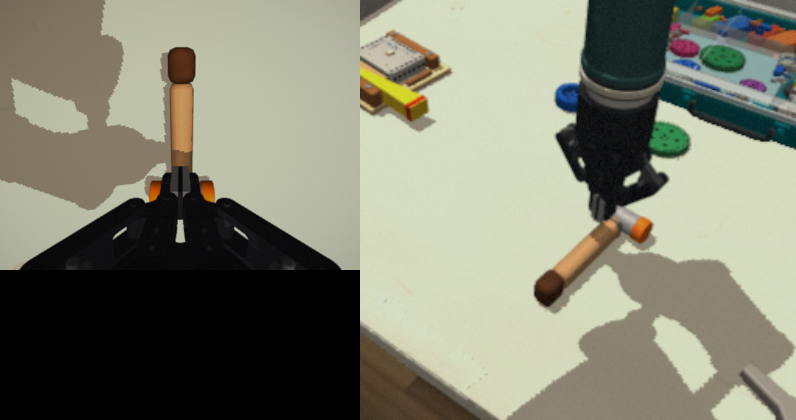

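The mallet stayed put and the fingers came away empty. I'll find the real height of the fingertips from depth.

Run:
```python
from h import *
s=bot.read_state(); p,d,K,o,M=cam("wrist"); print(s["tool_pos"])
for u in(272,281,288,262,300):
    for v in range(248,290,3):
        x=o+M@(np.linalg.inv(K)@[u,v,1]*d[v,u]*[1,-1,-1]); print(u,v,x.round(4),p[v,u])
p,d,K,o,M=cam("scene"); print("scene")
save("s4",cv2.resize(p[240:340,270:390],None,fx=5,fy=5,interpolation=cv2.INTER_CUBIC))
```

```text
[ 0.46924424 -0.27454565  0.03666142]
272 248 [ 0.4701 -0.28    0.0271] [113  79  47]
272 251 [ 0.4728 -0.2804  0.0259] [112  78  47]
272 254 [ 0.4743 -0.2806  0.0271] [112  78  47]
272 257 [ 0.4767 -0.281   0.0264] [110  77  45]
272 260 [ 0.4589 -0.2772  0.0639] [57 55 53]
272 263 [ 0.4586 -0.277   0.0676] [56 55 52]
272 266 [ 0.4585 -0.2769  0.0708] [56 53 51]
272 269 [ 0.4581 -0.2767  0.0743] [56 53 51]
272 272 [ 0.4586 -0.2768  0.0763] [56 54 51]
272 275 [ 0.459  -0.2768  0.0782] [56 55 51]
272 278 [ 0.4585 -0.2766  0.0816] [55 53 50]
272 281 [ 0.4584 -0.2765  0.0842] [56 54 52]
272 284 [ 0.4586 -0.2765  0.0864] [55 53 50]
272 287 [ 0.4585 -0.2764  0.0889] [56 54 51]
281 248 [ 0.4708 -0.2743  0.0275] [130  91  54]
281 251 [ 0.4731 -0.2747  0.0269] [129  90  54]
281 254 [ 0.4745 -0.2749  0.0283] [129  90  54]
281 257 [ 0.4769 -0.2752  0.0277] [129  89  54]
281 260 [ 0.4594 -0.2726  0.0643] [10 11 10]
281 263 [ 0.4591 -0.2726  0.0679] [11 10 10]
281 266 [ 0.459  -0.2726  0.0711] [11 10 11]
281 269 [ 0.4595 -0.2727  0.073 ] [8 5 7]
281 272 [ 0.4594 -0.2727  0.0759] [ 9  9 10]
281 27
[... 1528 characters left out ...]
 13 13]
300 248 [ 4.863e-01 -2.626e-01 -1.000e-04] [192 194 171]
300 251 [ 0.4879 -0.2629  0.0014] [192 195 171]
300 254 [ 4.912e-01 -2.633e-01 -3.000e-04] [191 194 170]
300 257 [ 4.937e-01 -2.636e-01 -3.000e-04] [191 194 170]
300 260 [ 0.4963 -0.2639 -0.0007] [192 195 171]
300 263 [ 4.985e-01 -2.642e-01 -2.000e-04] [192 195 172]
300 266 [ 0.5009 -0.2646  0.    ] [194 197 173]
300 269 [ 0.4651 -0.2639  0.0657] [30 31 27]
300 272 [ 0.4649 -0.264   0.0689] [ 9  8 10]
300 275 [ 0.4639 -0.2642  0.0734] [14 11 13]
300 278 [ 0.4647 -0.2643  0.0746] [12 12 13]
300 281 [ 0.4655 -0.2645  0.076 ] [11 11 14]
300 284 [ 0.4648 -0.2646  0.0796] [33 32 33]
300 287 [ 0.4645 -0.2648  0.0824] [13 14 15]
scene
```

View pics/s4.png

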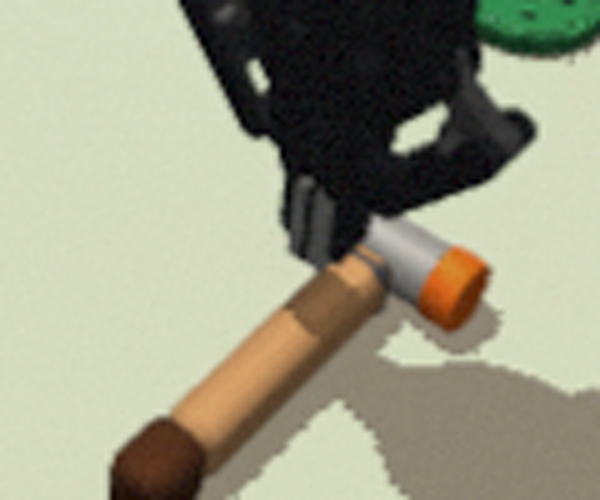

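The fingertips' lowest point is at z≈0.064 while the TCP reads 0.037, so the real tips sit about 27 mm higher than reported and closed above the handle. I'll reopen, go about 30 mm lower, and watch the force.

Request:
step_arm:
  motion:
    - [8.5, 0, 0, 0, 0]
    - [8.5, 0, 0, 0, 0]
    - [8.5, 0, 0, 0, 0]
    - [8.5, 0, 0, 0, 0]
    - [8.5, 0, 0, 0, 0]
    - [8.5, 0, 0, 1.5, 0]
    - [8.5, 0, 0, 3, 0]
    - [8.5, 0, 0, 4, 0]
    - [8.5, 0, 0, 4.8, 0]
    - [8.5, 0, 0, 4.8, 0]

```text
time: 5.9
tool_pos: [0.4671, -0.2732, -0.0144]
tcp_rot: [-0.236, -3.129, -0.003]
wrist_force: [-0.4, 0.6, -0.0]
width: 0.998
grip_force: 0.0
```

Request:
step_arm:
  motion:
    - [8.5, 0, 0, 0.5, 0]
    - [8.5, 0, 0, 0.9, 0]
    - [8.5, 0, 0, 0.9, 0]
    - [0, 0, 0, 0.9, 0]
    - [0, 0, 0, 0.9, 0]
    - [0, 0, 0, 0.9, 0]
    - [0, 0, 0, 0.9, 0]
    - [0, 0, 0, 0.9, 0]
    - [0, 0, 0, 0.9, 0]
    - [0, 0, 0, 0.9, 0]
  force: 100

```text
time: 6.9
tool_pos: [0.4691, -0.2745, -0.0207]
tcp_rot: [0.236, 3.132, -0.001]
wrist_force: [-1.2, 0.4, 4.4]
width: 0.235
grip_force: 98.4
```

The handle is gripped (opening about 20 mm, 98 N). Next I'll lift and move behind the wedge.

Request:
step_arm:
  motion:
    - [0, 0, 0, -1, 0]
    - [0, 0, 0, -3, 0]
    - [0, 0, 0, -6, 0]
    - [0, 0.5, 4, -6, 0]
    - [0, 1.1, 8, -6, 0]
    - [0, 1.6, 12, -6, 0]
    - [0, 2.2, 16, -6, 0]
    - [0, 2.6, 19, -6, 0]
    - [0, 3, 22, -6, 0]
    - [0, 3.2, 23.5, -6, 0]
    - [0, 3.2, 23.5, -6, 0]

```text
time: 8.0
tool_pos: [0.4711, -0.035, 0.0384]
tcp_rot: [-0.231, -3.131, -0.001]
wrist_force: [0.3, 0.2, -3.2]
width: 0.232
grip_force: 98.3
```

Run:
```python
from h import *
s=bot.read_state(); print(s["tool_pos"],s["tcp_rot"],s["width"],s["wrist_force"])
p,d,K,o,M=cam("wrist"); save("w5",p); np.savez("w5.npz",p=p,d=d,K=K,o=o,M=M)
q,d2,K2,o2,M2=cam("top"); np.savez("t5.npz",p=q,d=d2,K=K2,o=o2,M=M2)
c=np.zeros((420,800,3),np.uint8); c[:,:460]=p[:,60:520]; c[:300,460:]=cv2.resize(q[150:300,150:320],(340,300)); save("m5",c)
```

```text
[ 0.47109398 -0.03503584  0.03837302] [-2.31455963e-01 -3.13137033e+00 -9.23115786e-04] 0.2319300138513415 [ 0.30802816  0.20734404 -3.2426774 ]
```

View pics/m5.png

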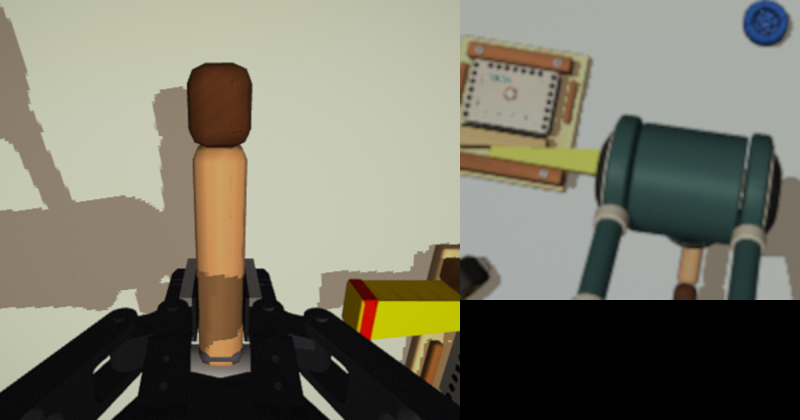

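The mallet is held straight. The red band runs from (412,280) to (436,340) in the full wrist image. I'll compute the butt position and the handle's pitch and yaw.

Run:
```python
from h import *
f=np.load("w5.npz"); p,d,K,o,M=[f[k] for k in"pdKoM"]
b=max(blobs(p,(0,170,60),(5,255,255),(390,470,260,360)),key=len); q=cv2.boxPoints(cv2.minAreaRect(b))
print(q.tolist(),ray(q,K,o,M,.038)[:,:2].round(4).tolist())
def pts(b): 
    u=b.astype(int); k=np.c_[b,np.ones(len(b))]@np.linalg.inv(K).T*d[u[:,1],u[:,0]][:,None]; return o+(k*[1,-1,-1])@M.T
X=pts(b); print(X.mean(0),X.min(0),X.max(0))
# handle: per-row middle
hsv=cv2.cvtColor(p,cv2.COLOR_RGB2HSV)
h=[x for x in blobs(p,(5,60,20),(22,255,255),(240,320,60,335)) if len(x)>2000]
for x in h:
    c=[]
    for v in(80,120,170,210,250,300):
        r=x[x[:,1]==v]; 
        if len(r)>10: c.append(pts(np.array([[r[:,0].mean().round(),v]],np.float32))[0].round(4))
    print(np.array(c))
```

```text
[[409.8145446777344, 280.03564453125], [432.3280944824219, 275.70611572265625], [444.1326599121094, 337.08984375], [421.6191101074219, 341.41937255859375]] [[0.5019, 0.0416], [0.5008, 0.0553], [0.5493, 0.0637], [0.5507, 0.0489]]
[0.52432305 0.05207019 0.03693877] [ 0.38851652 -0.0227087   0.01442702] [0.54744217 0.05856559 0.20303201]
[[ 0.3804 -0.0216  0.0887]
 [ 0.3934 -0.0242  0.0895]
 [ 0.412  -0.0267  0.0861]
 [ 0.4278 -0.0291  0.087 ]
 [ 0.4455 -0.0313  0.0869]
 [ 0.4709 -0.0351  0.0857]]
```

Request:
step_arm:
  motion:
    - [0, 0, 0, 2.5, 0]
    - [0, 0, 0, 4.9, 0]
    - [0, 0, 0, 4.9, 0]
    - [0, 0, 2.5, 4.9, 0]
    - [0, 0, 4.5, 4.9, 0]
    - [0, 0, 6, 4.9, 0]
    - [0, 0, 7.3, 4.9, 0]

```text
time: 8.8
tool_pos: [0.4838, 0.0342, -0.0092]
tcp_rot: [0.237, 3.132, -0.003]
wrist_force: [-1.2, -5.9, -0.7]
width: 0.24
grip_force: 98.8
```

Request:
step_arm:
  motion:
    - [0, 0, 0, 0, 0]

```text
time: 8.9
tool_pos: [0.4841, 0.0354, -0.0093]
tcp_rot: [0.235, 3.132, 0.0]
wrist_force: [-0.1, 0.1, -2.9]
width: 0.24
grip_force: 98.6
```

Request:
step_arm:
  motion:
    - [0, 0, -2, 0, 0]
    - [0, 0, -4.3, 0, 0]
    - [0, 0, -4.3, 0, 0]
    - [0, 0, -4.3, 0, 0]

```text
time: 9.3
tool_pos: [0.477, -0.0081, -0.0098]
tcp_rot: [0.239, 3.132, 0.001]
wrist_force: [-0.2, -0.2, -3.1]
width: 0.237
grip_force: 98.9
```

```bash
cat > b.py <<'E'
from h import *
s=bot.read_state(); p,d,K,o,M=cam("wrist"); print(s["tool_pos"],s["wrist_force"],s["width"])
b=max(blobs(p,(0,170,60),(5,255,255),(370,520,220,400)),key=len); u=b.astype(int)
X=o+(np.c_[b,np.ones(len(b))]@np.linalg.inv(K).T*d[u[:,1],u[:,0]][:,None]*[1,-1,-1])@M.T
X=X[abs(X[:,2]-.038)<.004]; print(len(X),np.median(X,0).round(4), "band along u:", np.percentile(X@[.15,.989,0],[5,50]).round(4)); save("w_last",p)
E
python3 b.py
```

```text
[ 0.47698708 -0.00812381 -0.00976587] [-0.16107744 -0.2077222  -3.14864282] 0.2374629452464851
153 [0.5209 0.0725 0.0372] band along u: [0.1461 0.1498]
```

Tap 1 drove the wedge about 14 mm. Next is tap 2, then draw back.

Request:
step_arm:
  motion:
    - [0, 0, 2, 0, 0]
    - [0, 0, 3.6, 0, 0]
    - [0, 0, 4.8, 0, 0]
    - [0, 0, 5.7, 0, 0]

```text
time: 9.75
tool_pos: [0.4854, 0.0493, -0.01]
tcp_rot: [0.234, 3.133, -0.002]
wrist_force: [-0.8, -6.3, -0.8]
width: 0.237
grip_force: 99.2
```

Request:
step_arm:
  motion:
    - [0, 0, 0, 0, 0]

```text
time: 9.85
tool_pos: [0.4856, 0.05, -0.0101]
tcp_rot: [0.233, 3.132, 0.0]
wrist_force: [-0.5, 0.1, -2.6]
width: 0.238
grip_force: 98.9
```

Request:
step_arm:
  motion:
    - [0, 0, -2, 0, 0]
    - [0, 0, -4, 0, 0]
    - [0, 0, -4, 0, 0]
    - [0, 0, -4, 0, 0]

```text
time: 10.25
tool_pos: [0.4792, 0.0094, -0.0102]
tcp_rot: [-0.238, -3.133, -0.001]
wrist_force: [0.3, 0.1, -2.9]
width: 0.233
grip_force: 99.0
```

```bash
python3 b.py
```

```text
[ 0.47923889  0.00940629 -0.0102459 ] [ 0.25376409  0.11470868 -2.87254343] 0.2331741497203687
67 [0.5228 0.0882 0.0363] band along u: [0.1632 0.1657]
```

Request:
step_arm:
  motion:
    - [0, 0, 2, 0, 0]
    - [0, 0, 3.5, 0, 0]
    - [0, 0, 4.2, 0, 0]
    - [0, 0, 4.6, 0, 0]

```text
time: 10.7
tool_pos: [0.4862, 0.0544, -0.0101]
tcp_rot: [-0.233, -3.133, 0.004]
wrist_force: [-1.4, -12.3, 0.5]
width: 0.241
grip_force: 99.6
```

Request:
step_arm:
  motion:
    - [0, 0, 0.3, 0, 0]

```text
time: 10.8
tool_pos: [0.486, 0.0553, -0.0101]
tcp_rot: [-0.233, -3.132, 0.009]
wrist_force: [-4.3, -25.4, 4.5]
width: 0.236
grip_force: 100.5
```

Request:
step_arm:
  motion:
    - [0, 0, 0.3, 0, 0]

```text
time: 10.9
tool_pos: [0.4858, 0.0556, -0.0101]
tcp_rot: [-0.233, -3.13, 0.015]
wrist_force: [-5.5, -36.2, 5.6]
width: 0.239
grip_force: 101.5
```

The force climbs to 36 N with no further advance, so the wedge is at its hard stop. I'll draw back and measure.

Request:
step_arm:
  motion:
    - [0, 0, -2, 0, 0]
    - [0, 0, -4.6, 0, 0]
    - [0, 0, -4.6, 0, 0]
    - [0, 0, -4.6, 0, 0]

```text
time: 11.3
tool_pos: [0.4801, 0.0153, -0.0102]
tcp_rot: [-0.238, -3.133, -0.001]
wrist_force: [1.1, 1.3, -2.6]
width: 0.233
grip_force: 99.8
```

```bash
python3 b.py
```

```text
[ 0.480141    0.01526458 -0.01023565] [ 1.06830331  1.30130331 -2.64223649] 0.2334942707284006
1 [0.5237 0.092  0.0343] band along u: [0.1695 0.1695]
```

Request:
step_arm:
  motion:
    - [0, 0, 2, 0, 0]
    - [0, 0, 3.4, 0, 0]
    - [0, 0, 4.2, 0, 0]
    - [0, 0, 4.5, 0, 0]

```text
time: 11.75
tool_pos: [0.4858, 0.0555, -0.0101]
tcp_rot: [-0.23, -3.131, 0.016]
wrist_force: [-6.0, -36.1, 6.6]
width: 0.229
grip_force: 102.1
```

The confirming tap reached the same place at 36 N, so the wedge is tight. I'll draw well back and lay the mallet down.

Request:
step_arm:
  motion:
    - [0, 0, -3, 0, 0]
    - [0, 0, -7, 0, 0]
    - [0, 0, -11, 0, 0]
    - [0, 0, -14, 0, 0]
    - [0, 0, -16, 0, 0]
    - [0, 0, -16, 0, 0]
    - [0, 0, -16, 0.5, 0]
    - [0, 0, -16, 0.8, 0]
    - [0, 0, -16, 1.0, 0]
    - [0, 0, -16, 1.0, 0]

```text
time: 12.75
tool_pos: [0.4628, -0.0973, -0.0205]
tcp_rot: [-0.233, -3.132, -0.0]
wrist_force: [0.3, 0.4, -2.7]
width: 0.241
grip_force: 100.8
```

Request:
step_arm:
  motion:
    - [0, 0, 0, 0.15, 0]
    - [0, 0, 0, 0.15, 0]
    - [3.5, 0, 0, 0.15, 0]
    - [3.5, 0, 0, 0.15, 0]
    - [8.5, 0, 0, 0, 0]
    - [8.5, 0, 0, 0, 0]
    - [8.5, 0, 0, 0, 0]
    - [8.5, 0, 0, 0, 0]
    - [8.5, 0, 0, -2, 0]
    - [8.5, 0, 0, -5, 0]
    - [8.5, 0, 0, -9, 0]
    - [8.5, 0, 0, -14, 0]
    - [8.5, 0, 0, -18, 0]
    - [8.5, 0, -5, -18, 0]
    - [8.5, 0, -10, -18, 0]
    - [8.5, 0, -15, -18, 0]
    - [8.5, 0, -20, -18, 0]
    - [8.5, 0, -20, -18, 0]

```text
time: 14.55
tool_pos: [0.4321, -0.3016, 0.1602]
tcp_rot: [0.245, 3.131, -0.005]
wrist_force: [0.4, 1.3, -0.2]
width: 0.994
grip_force: 0.0
```

Run:
```python
from h import *
p,*_=cam("wrist"); q,*_=cam("top"); c=np.zeros((420,800,3),np.uint8); c[:300,:400]=cv2.resize(p,(400,300)); c[:300,400:]=cv2.resize(q[130:280,130:330],(400,300)); save("m9",c)
s=bot.read_state(); print(s["wrist_force"],s["width"])
```

```text
[-0.31083166  0.19118337 -0.23339694] 0.9974269813817133
```

View pics/m9.png

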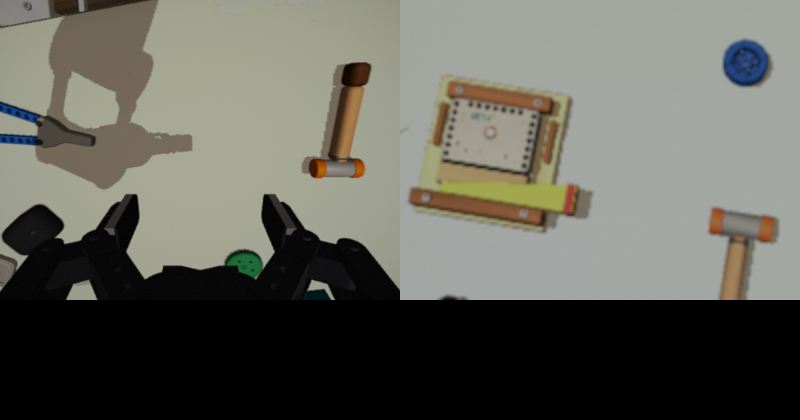

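The wedge now sticks out only a little (red end at (572,200)), the box is still seated, the mallet lies flat, and the arm is clear of everything.

```bash
python3 -c "
from workcell import bot
print(bot.finish_job())"
```

```text
the job is handed in; nothing more can be done
None
```

I drove the wedge to its stop in four separate taps; the last stopped at the same place (36 N), the box stayed in the clamp, the mallet lies flat on the table, and the job is handed in (no verdict was returned).

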